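# Find the lemon in the enamel tins

### The job

One of the three identical lidded enamel tins holds a lemon. Lift the lids to find which, lay the lemon gently in the steel mixing bowl, and leave all three tins standing where they are with a lid properly on each; disturb nothing behind them.

Things in the scene. Friction and masses are not known exactly. Their poses are not given: they have to be found in the camera images.
- tub_1: Identical white enamel tin, blue rim, loose, 0.8 kg: 132 mm outside, 126 inside, 66 high, base 4. Origin: centre of underside, z up. Starts lidded. On the floor of each tin, within 6 mm of its middle, is one hidden thing, which one varies: rigid lemon (65 x 58 mm, any yaw, 53 high, 0.09 kg), garlic bulb (50 across, 51 high) or small red tomato (36 across, 30 high).
- tub_2: Identical white enamel tin, blue rim, loose, 0.8 kg: 132 mm outside, 126 inside, 66 high, base 4. Origin: centre of underside, z up. Starts lidded. On the floor of each tin, within 6 mm of its middle, is one hidden thing, which one varies: rigid lemon (65 x 58 mm, any yaw, 53 high, 0.09 kg), garlic bulb (50 across, 51 high) or small red tomato (36 across, 30 high).
- tub_3: Identical white enamel tin, blue rim, loose, 0.8 kg: 132 mm outside, 126 inside, 66 high, base 4. Origin: centre of underside, z up. Starts lidded. On the floor of each tin, within 6 mm of its middle, is one hidden thing, which one varies: rigid lemon (65 x 58 mm, any yaw, 53 high, 0.09 kg), garlic bulb (50 across, 51 high) or small red tomato (36 across, 30 high).
- lid_1_handle (a point): Middle of the wooden bar handle of a lift-off lid (one of three, all alike, any lid fits any tin; at the start lid N lies on tub_N, loose). Bar 76 mm long along this point's x axis, 13 mm wide, 14 mm high, on two steel posts 58 mm apart; 36 mm above the lid's flange underside, 30 mm clear above the lid's top. Lid 140 mm across, 0.18 kg.
- lid_1_rim (a point): Centre of the underside of the flange of the same lid; it lies on the tin's rim (66 mm above the tin's underside) when the lid is on. Below it a tapered plug 115 mm across (106 mm at its bottom) reaches 5 mm down into the tin, with about 4 mm play all round; laid on a flat surface, this point is 5 mm above that surface.
- lid_2_handle (a point): Middle of the wooden bar handle of a lift-off lid (one of three, all alike, any lid fits any tin; at the start lid N lies on tub_N, loose). Bar 76 mm long along this point's x axis, 13 mm wide, 14 mm high, on two steel posts 58 mm apart; 36 mm above the lid's flange underside, 30 mm clear above the lid's top. Lid 140 mm across, 0.18 kg.
- lid_2_rim (a point): Centre of the underside of the flange of the same lid; it lies on the tin's rim (66 mm above the tin's underside) when the lid is on. Below it a tapered plug 115 mm across (106 mm at its bottom) reaches 5 mm down into the tin, with about 4 mm play all round; laid on a flat surface, this point is 5 mm above that surface.
- lid_3_handle (a point): Middle of the wooden bar handle of a lift-off lid (one of three, all alike, any lid fits any tin; at the start lid N lies on tub_N, loose). Bar 76 mm long along this point's x axis, 13 mm wide, 14 mm high, on two steel posts 58 mm apart; 36 mm above the lid's flange underside, 30 mm clear above the lid's top. Lid 140 mm across, 0.18 kg.
- lid_3_rim (a point): Centre of the underside of the flange of the same lid; it lies on the tin's rim (66 mm above the tin's underside) when the lid is on. Below it a tapered plug 115 mm across (106 mm at its bottom) reaches 5 mm down into the tin, with about 4 mm play all round; laid on a flat surface, this point is 5 mm above that surface.
- bowl: Steel mixing bowl, fixed to the worktop: 139 mm across the rim, about 115 mm inside at the rim, narrowing to about 80 mm at its floor, 68 mm high, floor about 10 mm up. Origin: centre of the underside, z up. Empty at the start.
- cork_mat: Round cork mat, fixed, 140 mm across, 5 mm thick, empty: a free place to lay a lid while a tin is open. Origin: centre of the underside.
- mug: Bystander behind the tins, loose: orange mug 81 x 113 mm, 101 mm high. Origin: at its underside, z up. To be left alone.
- mill: Bystander behind the tins, loose: wooden pepper mill, 58 mm across, 170 mm high. Origin: at its underside, z up. To be left alone.
- preserve: Bystander behind the tins, loose: red jar of preserve with a white cap, 72 mm across, 102 mm high. Origin: at its underside, z up. To be left alone.

How it is judged:
On the way, in this order (a step that is already met when the one before it is completed fails the run):
1. a lid has been lifted off its tin ((z of lid_1_rim in the frame of tub_1 above 0.1 m or z of lid_2_rim in the frame of tub_2 above 0.1 m or z of lid_3_rim in the frame of tub_3 above 0.1 m)), for 0.1 s.
2. the lemon lies in the bowl (the bowl bears its weight) (contact force between bowl and anything else above 0.5 N), for 0.2 s.
At the end, for the whole second after the job is handed in: The bowl bears the lemon's weight (over 0.5 N; garlic and tomato together weigh less). All tins upright (0.08 rad), at rest, within 60 mm of their starts, each with a lid seated: level within 0.06 rad, centred within 12 mm, flange 62 to 69 mm above the tin's underside (contact force between bowl and anything else above 0.5 N and ((horizontal distance between lid_1_rim and tub_1 below 0.012 m and z of lid_1_rim in the frame of tub_1 between 0.062 and 0.069 m and angle between lid_1_rim's own z axis and vertical below 0.06 rad) or (horizontal distance between lid_2_rim and tub_1 below 0.012 m and z of lid_2_rim in the frame of tub_1 between 0.062 and 0.069 m and angle between lid_2_rim's own z axis and vertical below 0.06 rad) or (horizontal distance between lid_3_rim and tub_1 below 0.012 m and z of lid_3_rim in the frame of tub_1 between 0.062 and 0.069 m and angle between lid_3_rim's own z axis and vertical below 0.06 rad)) and ((horizontal distance between lid_1_rim and tub_2 below 0.012 m and z of lid_1_rim in the frame of tub_2 between 0.062 and 0.069 m and angle between lid_1_rim's own z axis and vertical below 0.06 rad) or (horizontal distance between lid_2_rim and tub_2 below 0.012 m and z of lid_2_rim in the frame of tub_2 between 0.062 and 0.069 m and angle between lid_2_rim's own z axis and vertical below 0.06 rad) or (horizontal distance between lid_3_rim and tub_2 below 0.012 m and z of lid_3_rim in the frame of tub_2 between 0.062 and 0.069 m and angle between lid_3_rim's own z axis and vertical below 0.06 rad)) and ((horizontal distance between lid_1_rim and tub_3 below 0.012 m and z of lid_1_rim in the frame of tub_3 between 0.062 and 0.069 m and angle between lid_1_rim's own z axis and vertical below 0.06 rad) or (horizontal distance between lid_2_rim and tub_3 below 0.012 m and z of lid_2_rim in the frame of tub_3 between 0.062 and 0.069 m and angle between lid_2_rim's own z axis and vertical below 0.06 rad) or (horizontal distance between lid_3_rim and tub_3 below 0.012 m and z of lid_3_rim in the frame of tub_3 between 0.062 and 0.069 m and angle between lid_3_rim's own z axis and vertical below 0.06 rad)) and distance of each of tub_1, tub_2, tub_3 from where it was at the start of the episode below 0.06 m and angle between each of tub_1, tub_2, tub_3's own z axis and vertical below 0.08 rad and linear speed of each of tub_1, tub_2, tub_3 below 0.02 m/s); the robot touches nothing.
It fails at once if a tin is tipped over (angle between any of tub_1, tub_2, tub_3's own z axis and vertical above 0.5 rad).
It fails at once if a bystander behind the tins is shifted by more than 30 mm or knocked over (distance of any of mug, mill, preserve from where it was at the start of the episode above 0.03 m or angle between any of mug, mill, preserve's own z axis and vertical above 0.3 rad).
It fails at once if something is dropped or pressed hard into the bowl (over 40 N) (contact force between bowl and anything else above 40 N).
It also fails if it takes over 72 s, if anything falls off the work surface, if the arm or the gripper's body presses on something with over 40 N, if the wrist force passes 120 N, or if a joint passes its speed limit or range.

### The arm

A 6-joint arm with a two-finger parallel gripper is mounted at the origin on a cart in front of the work surface, level with it; the furniture and walls round the work are solid. World frame = base frame: x ahead of the robot, y to its left, z up, the work surface at z = 0. Lengths are in m, angles in rad, forces in N, time in s.
With the tool pointing down it reaches from about 0.325 to 0.75 m from the base axis. Payload 7.6 kg.
Tool frame: the origin (TCP) lies midway between the tips of the shut fingers; the grasp point (between the pads) lies 19 mm behind it; z points along the fingers, y is the line along which they close (so a half turn about z gives the same grasp; the last joint's range is limited). The gripper opens to 85 mm and grips with 20 to 120 N. Pads are 22 mm wide; open, the fingers measure 114 mm over their backs; the gripper's body (76 mm by 85 mm) begins 54 mm behind the grasp point. The pads swing forward as they close: fully open they stand 13 mm farther back than shut.
Start: joints at [1.103, 0.052, 1.401, -0, 1.689, -0.07], TCP at [0.203, 0.484, 0.231] pointing down, gripper open.
Joint ranges: [-2.9, 2.9], [-0.91, 2.17], [0.12, 2.37], [-1.06, 4.2], [0.26, 2.73], [-2.93, 2.93]. Speed limits (rad/s): [2.57, 2.57, 3.01, 3.14, 3.14, 3.14].

### API

Orientations are given as [roll, pitch, yaw] about the fixed x, y, z axes, in that order (R = Rz(yaw) Ry(pitch) Rx(roll)).
In Python, from station import manip, viewer gives the robot as it stands. Calls block until the motion is done:
- manip.reach(position, orientation): joint-space move of the TCP to a pose.
- manip.movel(position, feed=0.15, rot=None): straight line of the TCP; rot=None keeps the orientation; feed is the mean speed in m/s.
- manip.movej(angles): joint-space move.
- manip.command_gripper(opening): opening from 0.0 (shut) to 1.0 (fully open); the grip force is fixed at half the most; returns when the fingers have stopped.
- manip.sleep(seconds).
- manip.ik(position, orientation): joint angles nearest the present ones, or None.
- manip.observe(): the state.
- viewer.grab_frame(name): name is "scene" or "top" or "wrist"; returns a dict with "img" (384x512x3 uint8, blue, green, red), "z_map" (384x512 float32, m along the optical axis (not along the pixel's ray), 0 where there is no reading), "mtx" (3x3 intrinsics, pixels), "k1" (the pictures are not rectified: a ray, as slopes to the right and down, at radius r is drawn at 1 + k1 r^2 times it, then the intrinsics apply), "position" and "orientation" of the camera in the world; the wrist camera has in their place "tool_from_camera" (4x4, takes a point from camera to tool coordinates, whose origin is the TCP and whose axes are the flange's). Camera axes: x right, y up, looking along -z (the intrinsics and any distortion apply to the point x, -y, -z); pixel columns grow to the right and rows downward; lengths in m; the calibration is good to about 2 mm. A picture is of the moment at which its call begins: read the wrist's pose just before it.
A pose or a line that the arm cannot do raises manip.IKError and nothing moves.
- manip.hand_in(): hands the job in; it is judged then, once.
The state is a dict: "time_s": time; "q": joint angles; "joint_vel": joint speeds; "joint_efforts": joint torques, N m; "eef_pos": TCP position; "tool_rot": TCP orientation; "ft_force": force on the tool from outside, world axes, zero at the start; "wrist_torque": the same for the moment, N m; "gripper_width": opening from 0.0 (shut) to 1.0 (fully open); "grasp_force": force on a finger pad.
Only numpy, scipy, OpenCV 4.12 (cv2) and the standard library are available. Lean on these libraries where they do the work, as an engineer would, in place of code of your own. Each camera call takes 0.05 s, during which the arm holds its last target. There are 200 camera calls.

## Working session

There is one attempt and no reset: what is moved stays moved. The work goes in short steps, each a Python script; the robot and the scene stay as the last script left them, time stands still between calls to the robot, and variables do not carry over. Pictures are saved under pics/ and viewed, at most 10 in all, crops included, and the job is handed in when it is done.

```bash
ls; mkdir -p pics; cat > h.py <<'E'
import numpy as np, cv2
from scipy.spatial.transform import Rotation as R
from station import manip, viewer
def grab(name):
    s=manip.observe(); f=viewer.grab_frame(name)
    if name=="wrist":
        T=np.eye(4); T[:3,:3]=R.from_euler('xyz',s["tool_rot"]).as_matrix(); T[:3,3]=s["eef_pos"]
        M=T@np.array(f["tool_from_camera"])
    else:
        M=np.eye(4); o=np.array(f["orientation"]); M[:3,:3]=o if o.shape==(3,3) else R.from_euler('xyz',o).as_matrix(); M[:3,3]=f["position"]
    f["M"]=M; return f
def rays(f,uv):
    uv=np.asarray(uv,float).reshape(-1,1,2)
    p=cv2.undistortPoints(uv,np.array(f["mtx"]),np.array([f["k1"],0,0,0.]))[:,0]
    return np.c_[p[:,0],-p[:,1],-np.ones(len(p))]
def on_plane(f,uv,z):
    d=rays(f,uv)@f["M"][:3,:3].T; c=f["M"][:3,3]
    return c+d*((z-c[2])/d[:,2])[:,None]
def cloud(f):
    h,w=f["z_map"].shape; u,v=np.meshgrid(np.arange(w),np.arange(h))
    d=rays(f,np.c_[u.ravel(),v.ravel()])*f["z_map"].reshape(-1,1)
    return (d@f["M"][:3,:3].T+f["M"][:3,3]).reshape(h,w,3)
E
python3 - <<'E'
from h import *
for n in("top","scene"):
    f=grab(n); cv2.imwrite(f"pics/{n}0.png",f["img"]); print(n,f["position"],f["orientation"],f["k1"],(f["z_map"]>0).mean())
s=manip.observe();print(s["time_s"],s["tool_rot"])
E
```

```text
pics
top [0.35230718 0.01474058 1.18975329] [ 0.19278627 -0.00957719 -1.57915435] 0.01894235728216745 0.9957173665364584
scene [-0.36724035 -0.78547118  0.72354851] [ 1.0848629   0.0101625  -0.87378136] -0.07073147725861531 0.9959360758463541
0.1 [-3.14019505e+00 -6.77742917e-05  2.74383537e+00]
```

View pics/top0.png

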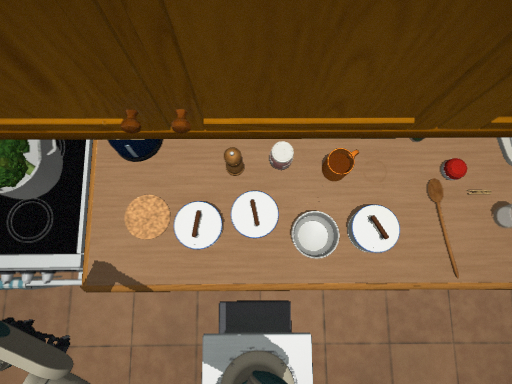

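View pics/scene0.png

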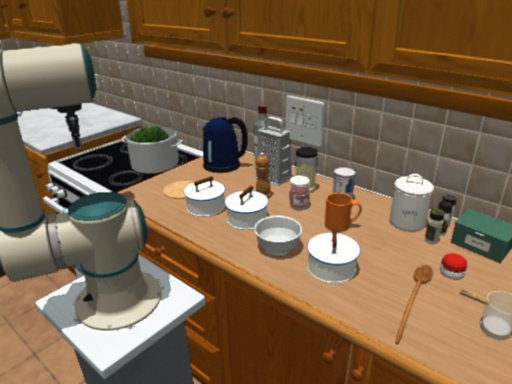

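The top view shows lids at about (198,225), (255,214) and (374,228). The mat is at (147,216), the bowl at (315,234), and the mill, jar and mug stand behind them at rows 155–165. The scene view agrees.

```bash
python3 - <<'E'
from h import *
f=grab("top"); P=cloud(f); g=f["img"].astype(int)
def lid(u,v):
    m=np.zeros(P.shape[:2],bool); m[v-32:v+33,u-32:u+33]=1
    d=m&(P[...,2]>.085)&(g.sum(2)<300)
    b=m&(P[...,2]>.055)
    n,l,st,c=cv2.connectedComponentsWithStats(b.astype(np.uint8)); b=l==l[v,u]
    cn=max(cv2.findContours(b.astype(np.uint8),cv2.RETR_EXTERNAL,cv2.CHAIN_APPROX_NONE)[0],key=cv2.contourArea)
    W=on_plane(f,cn[:,0].astype(float),.068)
    (x,y),r=cv2.minEnclosingCircle(W[:,:2].astype(np.float32))
    vs,us=np.nonzero(d); H=on_plane(f,np.c_[us,vs],.105)
    (hx,hy),s,a=cv2.minAreaRect(H[:,:2].astype(np.float32))
    pc=np.linalg.svd(H[:,:2]-H[:,:2].mean(0),full_matrices=False)[2][0]
    print("lid",np.round([x,y,r,hx,hy],4),"handle yaw",np.arctan2(pc[1],pc[0]).round(3),np.round(s,3),d.sum(),"ztop",np.percentile(P[d][:,2],[50,90]).round(3))
for p in((198,225),(255,214),(374,228)):lid(*p)
# bowl, mat
for nm,(u,v),z,lo in(("bowl",(315,234),.068,.045),("mat",(147,216),.005,None)):
    m=np.zeros(P.shape[:2],bool); m[v-30:v+31,u-30:u+31]=1
    if lo: b=m&(P[...,2]>lo)
    else:
        hsv=cv2.cvtColor(f["img"],cv2.COLOR_BGR2HSV); b=m&(hsv[...,1]>100)&(hsv[...,2]>150)
    cn=max(cv2.findContours(b.astype(np.uint8),cv2.RETR_EXTERNAL,cv2.CHAIN_APPROX_NONE)[0],key=cv2.contourArea)
    W=on_plane(f,cn[:,0].astype(float),z);(x,y),r=cv2.minEnclosingCircle(W[:,:2].astype(np.float32)); print(nm,np.round([x,y,r],4))
for nm,(u,v) in dict(mill=(233,155),jar=(281,153),mug=(340,162)).items(): print(nm,P[v-8:v+9,u-8:u+9][P[v-8:v+9,u-8:u+9,2]>.07].reshape(-1,3).mean(0).round(3))
print("cab min z",P[100:125,150:400,2].min(), P[130,250], P[138:142,250], "lid depth",P[225,215],P[214,265],P[225,362])
E
```

```text
lid [0.4655 0.1705 0.0705 0.465  0.1701] handle yaw 2.969 [0.013 0.073] 126 ztop [0.107 0.11 ]
lid [0.4958 0.0044 0.0712 0.4951 0.0058] handle yaw -2.937 [0.074 0.011] 98 ztop [0.107 0.11 ]
lid [ 0.4523 -0.3477  0.0702  0.4516 -0.3459] handle yaw -2.603 [0.074 0.014] 128 ztop [0.107 0.11 ]
bowl [ 0.4352 -0.1725  0.0696]
mat [0.5007 0.3374 0.1346]
mill [0.65  0.065 0.15 ]
jar [ 0.67  -0.074  0.103]
mug [ 0.626 -0.233  0.217]
cab min z 0.5074255999911222 [0.58607097 0.01583448 0.53726342] [[ 0.59843464  0.01606847  0.45596381]
 [ 0.74863364  0.01691682 -0.00192999]
 [ 0.74674337  0.01694487 -0.00646067]
 [ 0.74205312  0.01695725 -0.00249435]] lid depth [0.46342239 0.12021135 0.07011427] [ 0.49416335 -0.02575603  0.07341169] [ 0.46032219 -0.30850111  0.07066877]
```

```bash
cat >> h.py <<'E'
GZ=-0.017   # TCP relative to handle centre when gripping
MAT=None
def rpy(yaw): return [np.pi,0,yaw]
def best_yaw(p,yaw):
    c=[]
    for k in(-1,0,1):
        y=yaw+k*np.pi; q=manip.ik(p,rpy(y))
        if q is not None: c.append((abs(q[5]),y))
    return min(c)[1]
def pick(x,y,yaw,hz=.102,lift=.085):
    yaw=best_yaw([x,y,.2],yaw)
    manip.command_gripper(.5)
    manip.reach([x,y,hz+GZ+.07],rpy(yaw))
    manip.movel([x,y,hz+GZ],feed=.12)
    manip.command_gripper(0)
    s=manip.observe(); print("grip",s["gripper_width"],s["grasp_force"])
    manip.movel([x,y,hz+GZ+lift],feed=.15); print(manip.observe()["time_s"])
    return yaw
def place(x,y,yaw,hz=.102,above=.085):
    yaw=best_yaw([x,y,.2],yaw)
    manip.movel([x,y,.102+GZ+above],feed=.25,rot=rpy(yaw))
    manip.movel([x,y,hz+GZ+.012],feed=.2)
    manip.movel([x,y,hz+GZ+.001],feed=.05)
    print("ft",np.round(manip.observe()["ft_force"],1))
    manip.command_gripper(.5)
    manip.movel([x,y,hz+GZ+.06],feed=.2); print(manip.observe()["time_s"])
def tin(f,x,y):
    """rim centre of an open tin near x,y, from the top camera; colours inside"""
    P=cloud(f); near=np.hypot(P[...,0]-x,P[...,1]-y)<.09
    b=(near&(P[...,2]>.045)&(P[...,2]<.085)).astype(np.uint8)
    cn=max(cv2.findContours(b,cv2.RETR_EXTERNAL,cv2.CHAIN_APPROX_NONE)[0],key=cv2.contourArea)
    W=on_plane(f,cn[:,0].astype(float),.066); c,r=cv2.minEnclosingCircle(W[:,:2].astype(np.float32))
    hsv=cv2.cvtColor(f["img"],cv2.COLOR_BGR2HSV); ins=np.hypot(P[...,0]-c[0],P[...,1]-c[1])<.05
    sat=ins&(hsv[...,1]>120)&(hsv[...,2]>80)
    print("tin",np.round(c,4),round(r,4),"coloured px",sat.sum(),"hue",np.median(hsv[sat][:,0]) if sat.any() else None)
    return c
E
python3 - <<'E'
from h import *
f=grab("top"); mat=on_plane(f,[[147,216]],.005)[0]; print("mat",mat)
yaw=pick(.4652,.1703,2.969)
place(mat[0],mat[1],yaw,hz=.046)
f=grab("top"); tin(f,.4655,.1705); cv2.imwrite("pics/top1.png",cv2.resize(f["img"][130:290,80:420],None,fx=2,fy=2))
E
```

```text
mat [0.49936711 0.33620097 0.005     ]
grip 0.13609365267783033 59.57718372344971
4.05
ft [-0.1  0.1 -0.5]
6.875
tin [0.4656 0.1702] 0.0671 coloured px 307 hue 23.0
```

View pics/top1.png

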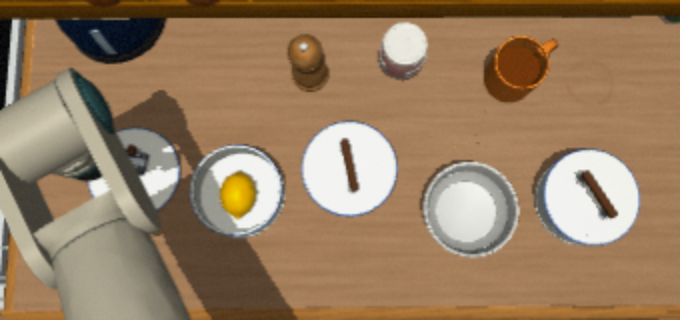

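The open tin 1 holds the lemon, at crop (238,194), with its long axis roughly along world x. I'll take one close look from the wrist.

```bash
python3 - <<'E'
from h import *
y=best_yaw([.465,.17,.2],2.969)
manip.command_gripper(1.0)
manip.reach([.4656,.1702,.20],rpy(y))
f=grab("wrist"); cv2.imwrite("pics/w1.png",f["img"])
hsv=cv2.cvtColor(f["img"],cv2.COLOR_BGR2HSV)
P=cloud(f)
b=((hsv[...,1]>130)&(hsv[...,0]>15)&(hsv[...,0]<35)&(hsv[...,2]>70)&(np.hypot(P[...,0]-.4656,P[...,1]-.1702)<.058)).astype(np.uint8)
cn=max(cv2.findContours(b,cv2.RETR_EXTERNAL,cv2.CHAIN_APPROX_NONE)[0],key=cv2.contourArea)
W=on_plane(f,cn[:,0].astype(float),.034)[:,:2]
c,s,a=cv2.fitEllipse((W*1000).astype(np.float32)); print("ellipse",c,s,a)
Q=P[b>0]; print("cloud top",np.percentile(Q[:,2],[5,50,99]).round(4), Q[Q[:,2]>np.percentile(Q[:,2],80)][:,:2].mean(0).round(4), "cam",f["M"][:3,3].round(3))
print(cv2.minAreaRect((W*1000).astype(np.float32)), "yaw",y, manip.observe()["time_s"])
E
```

```text
ellipse (462.2401428222656, 174.4403839111328) (49.64056396484375, 65.35116577148438) 89.08323669433594
cloud top [0.0389 0.0505 0.0573] [0.4625 0.175 ] cam [0.393 0.184 0.343]
((462.8636474609375, 174.38807678222656), (55.83519744873047, 59.500091552734375), 52.36919021606445) yaw 2.969 8.3
```

View pics/w1.png

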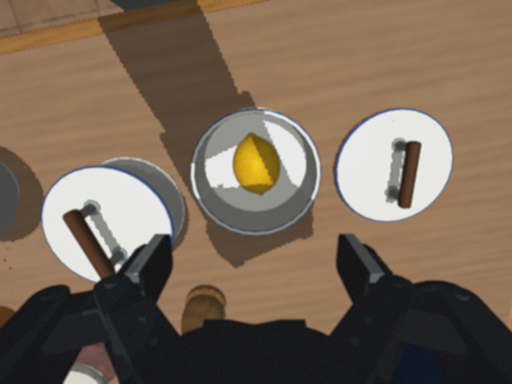

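The wrist view shows the lemon at (256,163) in tin 1, about 5 mm off the tin's centre, with its long axis along world x. I'll close the gripper along y.

```bash
python3 - <<'E'
from h import *
x,y=.4626,.1738; yaw=best_yaw([x,y,.2],np.pi-.01)
manip.command_gripper(.9)
manip.movel([x,y,.10],feed=.2,rot=rpy(yaw))
f0=np.array(manip.observe()["ft_force"])
for z in(.06,.035,.012):
    manip.movel([x,y,z],feed=.1); print(z,np.round(np.array(manip.observe()["ft_force"])-f0,1))
manip.command_gripper(0); s=manip.observe(); print(s["gripper_width"],s["grasp_force"])
manip.movel([x,y,.05],feed=.1); manip.movel([x,y,.17],feed=.2)
s=manip.observe(); print(s["gripper_width"],s["grasp_force"],s["time_s"])
f=grab("wrist"); cv2.imwrite("pics/w2.png",f["img"])
f=grab("top"); tin(f,.4656,.1702); print(manip.ik([.4352,-.1725,.03],rpy(yaw)))
E
```

```text
0.06 [-0.5  0.6 -0.1]
0.035 [-0.1  0.9  0.3]
0.012 [-2.5 -0.5  7.8]
0.5949119365207839 61.00886817686842
0.5980393479428051 62.53754887991818 12.1833
tin [0.4239 0.1984] 0.0424 coloured px 83 hue 22.0
[-0.45627709  0.06838883  1.80239529  0.          1.27080854 -2.01707342]
```

View pics/w2.png

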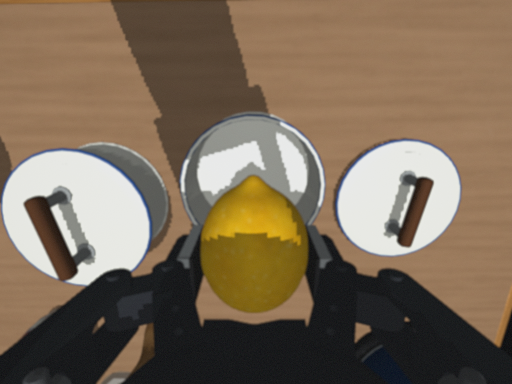

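The lemon is held firmly between the pads, at (255,245) in the picture, and tin 1 is still in place. Next is the bowl.

```bash
python3 - <<'E'
from h import *
x,y=.4352,-.1725
manip.movel([x,y,.17],feed=.25); manip.movel([x,y,.10],feed=.2); manip.movel([x,y,.036],feed=.1)
manip.sleep(.2); f0=np.array(manip.observe()["ft_force"]); z=.036
while z>.0175:
    z-=.002; manip.movel([x,y,z],feed=.02); manip.sleep(.05)
    d=np.array(manip.observe()["ft_force"])-f0; print(round(z,3),d.round(1))
    if np.linalg.norm(d)>3: break
s=manip.observe(); w=s["gripper_width"]; print(w,s["grasp_force"],s["time_s"])
manip.command_gripper(w+.05); manip.sleep(.1)
s=manip.observe(); print("rel",s["gripper_width"],s["grasp_force"],(np.array(s["ft_force"])-f0).round(1))
manip.movel([x,y,z+.03],feed=.06); manip.movel([x,y,.15],feed=.2)
f=grab("wrist"); cv2.imwrite("pics/w3.png",f["img"]); print(manip.observe()["time_s"])
E
```

```text
0.034 [-0.1  0.8  1.4]
0.032 [ 0.1 -0.1  0.9]
0.03 [-0.7 -0.6  0.7]
0.028 [-0.6 -1.2  0.4]
0.026 [-1.3  0.2  0.9]
0.024 [-0.2 -0.1  1.8]
0.022 [ 0.1 -0.7  1.4]
0.02 [-2.1  1.4  6.8]
0.5992577893874206 63.225301908678375 17.7167
rel 0.647396858516175 0.0 [-0.2  0.4  1.9]
19.3917
```

View pics/w3.png

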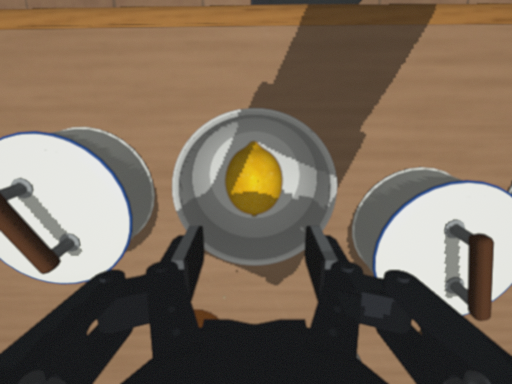

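The lemon lies in the bowl at (255,178), clear of the fingers. Now I'll measure tin 1 and the lid on the mat, then put the lid back.

```bash
python3 - <<'E'
from h import *
manip.movel([.4352,-.1725,.2],feed=.25)
f=grab("top"); c=tin(f,.4656,.1702)
P=cloud(f); g=f["img"].astype(int)
d=(np.hypot(P[...,0]-.499,P[...,1]-.336)<.06)&(g.sum(2)<300)&(P[...,2]>.035)
vs,us=np.nonzero(d); H=on_plane(f,np.c_[us,vs],.05)[:,:2]
r=cv2.minAreaRect(H.astype(np.float32)); pc=np.linalg.svd(H-H.mean(0),full_matrices=False)[2][0]; yaw=np.arctan2(pc[1],pc[0])
print(r,yaw,d.sum())
hx,hy=r[0]
if not(np.hypot(hx-.4994,hy-.3362)<.012 and abs(np.hypot(c[0]-.4656,c[1]-.1702))<.01): raise SystemExit("check")
manip.reach([.45,.1,.22],rpy(best_yaw([.45,.1,.22],yaw)))
yw=pick(hx,hy,yaw,hz=.046,lift=.14)
place(c[0],c[1],yw)
manip.movel([.42,.30,.2],feed=.25)
f=grab("top"); cv2.imwrite("pics/top4.png",cv2.resize(f["img"][130:290,80:420],None,fx=2,fy=2))
P=cloud(f)
for x,y in(c,(.4955,.005),(.452,-.347)):
    b=((np.hypot(P[...,0]-x,P[...,1]-y)<.1)&(P[...,2]>.055)&(P[...,2]<.12)).astype(np.uint8)
    cn=max(cv2.findContours(b,cv2.RETR_EXTERNAL,cv2.CHAIN_APPROX_NONE)[0],key=cv2.contourArea)
    W=on_plane(f,cn[:,0].astype(float),.068)[:,:2]; print("lid",cv2.minEnclosingCircle(W.astype(np.float32)))
    m=(np.hypot(P[...,0]-x,P[...,1]-y)<.066)&(P[...,2]<.085)&(P[...,2]>.05)
    A=np.c_[P[m][:,:2]-[x,y],np.ones(m.sum())]; print(" plane",np.linalg.lstsq(A,P[m][:,2],rcond=None)[0].round(4))
E
```

```text
tin [0.4657 0.1703] 0.067 coloured px 0 hue None
((0.49747589230537415, 0.33410799503326416), (0.014710897579789162, 0.07247021794319153), 80.8050765991211) 2.9795153879238154 115
grip 0.14437251998313397 60.21534204483032
24.3667
ft [ 1.2 -0.2 -0.5]
26.9083
lid ((0.46649369597435, 0.16943296790122986), 0.07058685272932053)
 plane [ 0.0027 -0.0003  0.0699]
lid ((0.49660637974739075, 0.004833859857171774), 0.07056894153356552)
 plane [ 0.0026 -0.0007  0.0698]
lid ((0.4523262679576874, -0.3476952612400055), 0.07023786753416061)
 plane [ 0.001  -0.0023  0.0697]
```

View pics/top4.png

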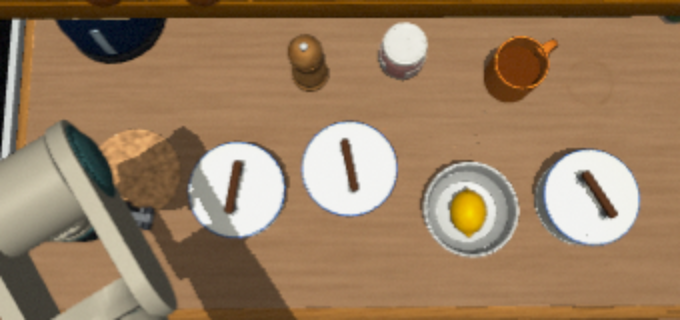

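All three lids sit level and centred, at crop (237,189), (349,168) and (592,197). The lemon is in the bowl at (468,212), the items behind the tins look unmoved, and the arm is clear.

```bash
python3 -c "
from h import *
manip.sleep(.3); print(manip.hand_in())"
```

```text
the job is handed in; nothing more can be done
None
```

The lemon was in tin 1 and now lies in the bowl; all three tins stand in place with lids seated and nothing behind them looks moved, and I handed the job in at about 28 s (no verdict was returned).

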